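Lock the pump off: press the stop plunger in and shoot its slide into the catch

ROBOT

A 6-joint arm with a two-finger parallel gripper is mounted at the origin on the work surface. World frame = base frame: x ahead of the robot, y to its left, z up, the work surface at z = 0. Lengths are in m, angles in degrees, forces in N, time in s.
With the tool pointing down it reaches from about 0.3 to 0.95 m from the base axis. Payload 3.1 kg.
Tool frame: the origin (TCP) lies where the fingers leave the gripper's body, on its centre line; the fingertips stand 73 mm ahead of it and the grasp point (between the pads) lies 54 mm ahead of it (manip.grip_depth is the distance from the TCP to the grasp point, in m); x points along the fingers, y is the direction in which the jaws open and shut, and the axes are right-handed (so a half turn about x gives the same grasp; the last joint's range is limited). The gripper opens to 85 mm and grips with 20 to 120 N. Pads are 22 mm wide; open, the fingers measure 114 mm over their backs; the gripper's body (76 mm by 85 mm) begins 54 mm behind the grasp point. The pads swing forward as they close: fully open they stand 13 mm farther back than shut.
Start: joints at [-73.608, 17.653, 93.61, -0, 68.738, -3.994], TCP at [0.218, -0.586, 0.304] pointing down, gripper open.
Joint ranges: [-175.34, 175.34], [-45.06, 112.39], [2.9, 150.54], [-68.45, 248.45], [3.09, 151.38], [-168.51, 168.51]. Speed limits (degrees/s): [159.86, 159.86, 180, 180, 180, 180].

INTERFACE

Orientations are given as a 3x3 rotation matrix whose columns are the frame's x, y, z axes.
In Python, from station import state, vision, ticket, manip gives the robot as it stands.
- The arm moves only by the tool jog_arm, never from a script. Its argument "rows" is a list of rows, each a list of 5 numbers: the shift along the tool's x, y, z in cm, then the turn about the tool's x in degrees, then the gripper command: -1 is shut, 1 is fully open, values between are in proportion. In form: [[x, y, z, twist, gripper], ...]. A call has 1 to 12 rows; each row is the pose to reach, as a shift and turn from the pose commanded when the call began, along the tool's axes at that moment; what a row does not reach only later rows make up. A row lasts 1/10 s, in which the tool goes at most 50 mm and 8.59 degrees, less where a joint would pass 70% of its speed; a pose out of reach is approached as far as the arm can. A call with a gripper value outside its range is refused whole. The fingers move at their own pace and stop on an object; "grip_force" is the grip in N (left out, the last holds). Time passes only in rows, so rows that repeat a pose let the fingers close. It gives the time, the measured TCP pose, the force and the opening at its end, in the units of the state.
- state(): the state, without advancing time (a new reading comes with each control period).
- vision.get_image(name): name is "scene" or "top" or "wrist"; returns a dict with "img" (420x560x3 uint8, red, green, blue), "fx", "fy", "cx", "cy" (pixels), "R" (3x3) and "t" (3): a world point X has camera coordinates R X + t; the wrist camera has in their place "mount" (4x4, takes a point from camera to tool coordinates, whose origin is the TCP and whose axes are the tool frame's). Camera axes: x right, y down, z forward; pixel columns grow to the right and rows downward; lengths in m; the calibration is good to about 2 mm. A picture is of the moment at which its call begins: read the wrist's pose just before it. There is no depth.
- ticket.sign_off(): hands the job in, once; it reports no verdict.
The state is a dict: "t": time; "qpos": joint angles; "joint_vel": joint speeds; "tau": joint torques, N m; "eef_pos": TCP position; "eef_rot": TCP orientation; "contact_force": force on the tool from outside, world axes, zero at the start; "torque": the same for the moment, N m; "gripper_width": opening from 0.0 (shut) to 1.0 (fully open).
Only numpy, scipy, OpenCV 4.12 (cv2) and the standard library are available. Lean on these libraries where they do the work, as an engineer would, in place of code of your own. Each camera call takes 0.05 s, during which the arm holds its last target.

TASK

Lock the pump off so that the pipes can be worked on: by the yellow slide, press the red stop plunger in until the slide's tongue lands on the ledge of the steel catch, keep it down and push the slide fully home through the catch's slot, then let go so that the spring holds it trapped there. Go down slowly, feel for the landing and do not force the catch, whose height varies; do not press the green start button, and leave everything else where it stands.

Things in the scene. Friction and masses are not known exactly. Their poses are not given: they have to be found in the camera images.
- station: Pump control station fixed to the platform, face up: grey box 90 x 150 mm, top face at z 82 mm, on a 132 x 214 mm steel plate. Origin: at its foot, on the axis of the red stop plunger. z up; +y: the way the lock slide is pushed home, towards the steel catch. The green start button is at y -74.
- plunger_axis (a point): Centre of the station's top face (z 82) below the red stop plunger: round head 48 mm across, its top 43 mm above this point when out, on a sprung stem that goes straight down up to 21.5 mm. Spring: about 9 N when out, 13 N at 18 mm.
- catch_wall (a point): Top middle of the station's end wall (y 46, z 82). Bolted on it, the catch, a sheet-steel angle: a level ledge from y 31 to 46, 40 mm wide, and an upright at y 46 to 50 with a slot 7 mm high just above the ledge, ending 26 mm above the ledge. It bends if the slide bears or rams on it with over 18 N: land on it at under 10 mm/s.
- catch_screws (a point): Middle of the catch's two slotted screw holes (y 50, z 67), fixed to the station. By them the catch's height is set; it differs by station and is NOT measured: the tongue lands on the ledge when the plunger is 6 to 18 mm in. Only within 1.8 mm above that landing does it pass the slot. Landing is felt as a sharp rise of force over the spring's.
- lock_slide: Yellow lock slide in the red head; pressing it presses the plunger. Origin: centre of its thumb fin, 12 (x) x 24 (y) x 26 mm high, on a plate 24 wide, 5 thick (top 13 mm below origin); axes as the station's. Tongue to 45 mm ahead (+y), padlock hole at 41. Slides 20 mm on +y (1 to 2 N): in the station's frame from y -6 (starts up to 3 mm on) to +14. z 143 with the plunger out.
- start_button (a joint): Raised green start button, 24 mm across, in a black ring; value is how far it is pressed in m (0 = out, 0.006 = fully pressed).
- bucket: Closed white plastic bucket with snap lid, 242 mm across the lid, 200 mm high; origin at the centre of its underside.
- roller: Orange paint roller frame with a cream 225 mm sleeve, lying, about 260 mm long and 50 mm high; origin between handle and sleeve at the table, handle to its -x, sleeve 60 mm to its +x and along y.
- jar: Glass jar 86 mm across and 120 mm high with wooden stir sticks standing in it to 210 mm; origin at the centre of its underside.
- mallet: Black plastic hammer for lids, lying, about 275 mm long, 57 mm high at the head; origin below the handle, head 120 mm to its +x.
- brush: Paint brush lying; origin at its middle on the table, handle to its -x.
- primer: Can with a blue label, 100 mm across, 115 mm high; origin at the centre of its underside.
- tape: Roll of masking tape lying flat, 110 mm across, 24 mm high; origin at the centre of its underside.
- tee: White pipe tee, 85 mm long and 42 mm thick, lying; origin below its centre.

How it is judged (in metres and radians):
On the way, in this order (a step that is already met when the one before it is completed fails the run):
1. the stop plunger is pressed in by at least 5 mm, the slide not yet home (z of lock_slide in the frame of station below 0.138 m and y of lock_slide in the frame of station below 0.003 m), for 0.2 s.
2. with the plunger kept in, the slide is pushed home through the catch's slot (within 3.5 mm of its end) (y of lock_slide in the frame of station above 0.0105 m and z of lock_slide in the frame of station below 0.14 m), for 0.2 s.
At the end, for the whole second after the job is handed in: The lock slide stands within 3.5 mm of its end (pushed at least 16.5 of its 20 mm) through the catch's slot, the released plunger is held in by it (at least 3 mm down, at rest), the start button is out, and nothing else has been moved by more than 20 mm (all of step 2 and linear speed of lock_slide below 0.01 m/s and value of joint start_button below 0.002 m and not (distance of any of bucket, roller, jar, mallet, brush, primer, tape, tee from where it was at the start of the episode above 0.02 m)); the robot touches nothing.
It fails at once if the slide bears or rams on the catch with more than 18 N (contact force between lock_slide and station above 18 N).
It fails at once if the green start button is pressed by more than 2.5 mm (value of joint start_button above 0.0025 m).
It fails at once if another thing is moved by more than 20 mm (distance of any of bucket, roller, jar, mallet, brush, primer, tape, tee from where it was at the start of the episode above 0.02 m).
It also fails if it takes over 51 s, if anything falls off the work surface, if the arm or the gripper's body presses on something with over 40 N, if the wrist force passes 120 N, or if a joint passes its speed limit or range.

## Working session

There is one attempt and no reset: what is moved stays moved. The work goes in short steps, Python scripts to look and compute and a tool call to move; the robot and the scene stay as the last step left them, time stands still between calls to the robot, and variables do not carry over. Pictures are saved under pics/ and viewed, and the job is handed in when it is done.

Besides the shell and the picture viewer there is one more tool, called after "Request:" by a JSON object that holds its "fn" and its "kwargs". jog_arm: Moves the arm, as the interface text tells. Its arguments: {"type":"object","properties":{"rows":{"type":"array"},"grip_force":{"type":"number"}},"required":["rows"]}

```bash
mkdir -p pics; ls
cat > h.py <<'E'
import numpy as np,cv2,pickle
from station import state,vision,ticket,manip
def snap(n,f):
    s=state(); d=vision.get_image(n); d=dict(d); d['state']=s
    cv2.imwrite(f'pics/{f}.png',cv2.cvtColor(d['img'],cv2.COLOR_RGB2BGR)); pickle.dump(d,open(f'pics/{f}.pkl','wb'))
    return d
E
python3 - <<'E'
from h import *
for n in ['scene','top','wrist']:
    d=snap(n,n+'0'); print(n,[d[k] for k in d if k not in('img','state')])
print(state(), manip.grip_depth)
E
```

```text
pics
scene [498.5730564447096, 498.5730564447096, 273.2542002904353, 211.57811091273064, array([[-0.06578374,  0.99780916, -0.00702645],
       [ 0.81909417,  0.04997711, -0.57147794],
       [-0.56987476, -0.04334928, -0.82058735]]), array([ 0.06018478, -0.40626362,  1.96928204])]
top [411.0237068532893, 411.0237068532893, 278.2543935015462, 209.6603236965058, array([[-0.02599559, -0.99938994, -0.02332332],
       [-0.99626624,  0.02782168, -0.08172836],
       [ 0.0823274 ,  0.02111166, -0.9963817 ]]), array([-0.00368094,  0.59307904,  1.39080055])]
wrist [323.20571393773076, 323.20571393773076, 278.31259188547466, 205.55251945586744, array([[-2.15811748e-04, -3.26203308e-01,  9.45299611e-01,
        -6.96887718e-02],
       [ 9.99999928e-01,  2.24233777e-04,  3.05678252e-04,
         2.22741153e-04],
       [-3.11681359e-04,  9.45299609e-01,  3.26203236e-01,
        -8.46605649e-02],
       [ 0.00000000e+00,  0.00000000e+00,  0.00000000e+00,
         1.00000000e+00]])]
{'t': 0.15, 'qpos': array([-7.36076385e+01,  1.76947990e+01,  9.36716284e+01, -1.52109999e-03,
        6.87386681e+01, -3.99424911e+00]), 'joint_vel': array([ 0.04881586, -0.12091187, -0.31521423, -0.03379876, -0.03130256,
        0.05762017]), 'tau': array([ 6.98712229e-04, -4.15800261e+01, -2.77147132e+01, -1.25839842e-04,
        6.03288965e-03, -1.92438705e-06]), 'eef_pos': array([ 0.21753698, -0.5853741 ,  0.30290119]), 'eef_rot': array([[-5.41389223e-04,  3.48361554e-01, -9.37360088e-01],
       [ 1.75272013e-03, -9.37358455e-01, -3.48361960e-01],
       [-9.99998317e-01, -1.83152931e-03, -1.03104544e-04]]), 'contact_force': array([ 0.16777327,  0.15065405, -0.45728285]), 'torque': array([-0.02149718, -0.08846056,  0.07843566]), 'gripper_width': 0.9984222470969697} 0.0539
```

View pics/scene0.png

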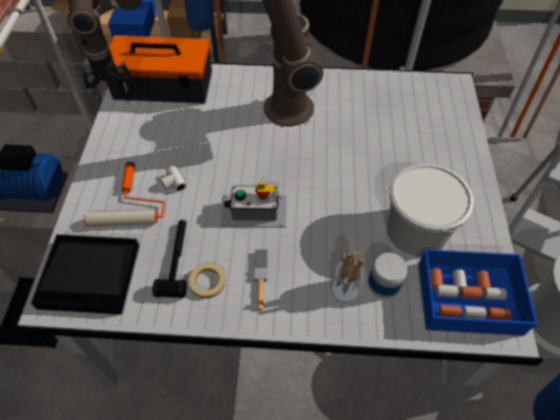

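View pics/top0.png

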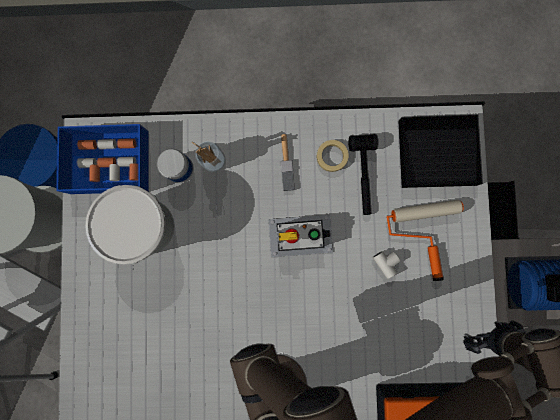

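View pics/wrist0.png

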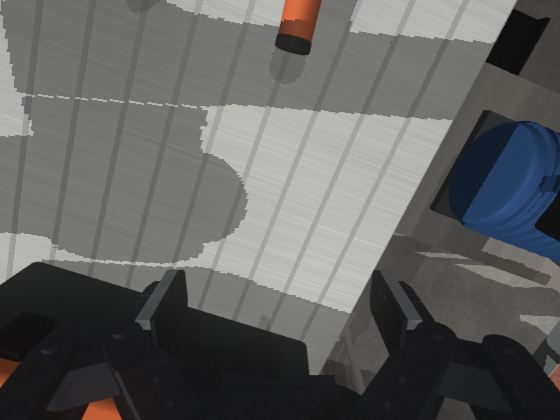

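The top view shows the station at about (300,236), with the yellow slide at its left (world +y side) and the green button at (314,234). The scene view agrees, with slide at (267,188).

```bash
cat >> h.py <<'E'
def ray(d,u,v):
    c=np.array([(u-d['cx'])/d['fx'],(v-d['cy'])/d['fy'],1.])
    if 'mount' in d:
        M=np.array(d['mount']); s=d['state']; R=np.array(s['eef_rot'])
        o=R@M[:3,3]+s['eef_pos']; return o,R@M[:3,:3]@c
    R=np.array(d['R']); return -R.T@np.array(d['t']), R.T@c
def onz(d,u,v,z):
    o,r=ray(d,u,v); return o+r*(z-o[2])/r[2]
def proj(d,X):
    if 'mount' in d:
        M=np.array(d['mount']); s=d['state']; R=np.array(s['eef_rot'])
        c=M[:3,:3].T@(R.T@(np.array(X)-s['eef_pos'])-M[:3,3])
    else: c=np.array(d['R'])@X+d['t']
    return d['fx']*c[0]/c[2]+d['cx'],d['fy']*c[1]/c[2]+d['cy']
E
python3 - <<'E'
from h import *
for n in ['top0','scene0']:
    d=pickle.load(open(f'pics/{n}.pkl','rb')); hsv=cv2.cvtColor(d['img'],cv2.COLOR_RGB2HSV)
    x,y=(255,195) if n=='top0' else (215,165)
    c=d['img'][y:y+75,x:x+90]
    cv2.imwrite(f'pics/{n}c.png',cv2.cvtColor(cv2.resize(c,None,fx=8,fy=8,interpolation=cv2.INTER_CUBIC),cv2.COLOR_RGB2BGR))
    for name,lo,hi,z in [('green',(45,120,40),(85,255,255),.09),('yellow',(20,150,120),(35,255,255),.13)]:
        m=cv2.inRange(hsv,lo,hi)[y:y+75,x:x+90]; k,_,st,ce=cv2.connectedComponentsWithStats(m)
        for i in range(1,k):
            if st[i,4]>10: print(n,name,st[i],ce[i]+[x,y],onz(d,*(ce[i]+[x,y]),z))
E
```

```text
top0 green [55 36  8  7 47] [313.68085106 233.95744681] [ 0.50466422 -0.13446257  0.09      ]
top0 yellow [ 24  37  18   9 118] [287.20338983 235.77118644] [ 0.50030848 -0.04808378  0.13      ]
scene0 green [21 26  9  6 42] [239.80952381 193.54761905] [ 0.4955961  -0.13584428  0.09      ]
scene0 yellow [43 17 17 10 99] [266.46464646 187.12121212] [ 0.4948592  -0.04837673  0.13      ]
```

```bash
ls pics
```

```text
scene0.pkl
scene0.png
scene0c.png
top0.pkl
top0.png
top0c.png
wrist0.pkl
wrist0.png
```

View pics/top0c.png

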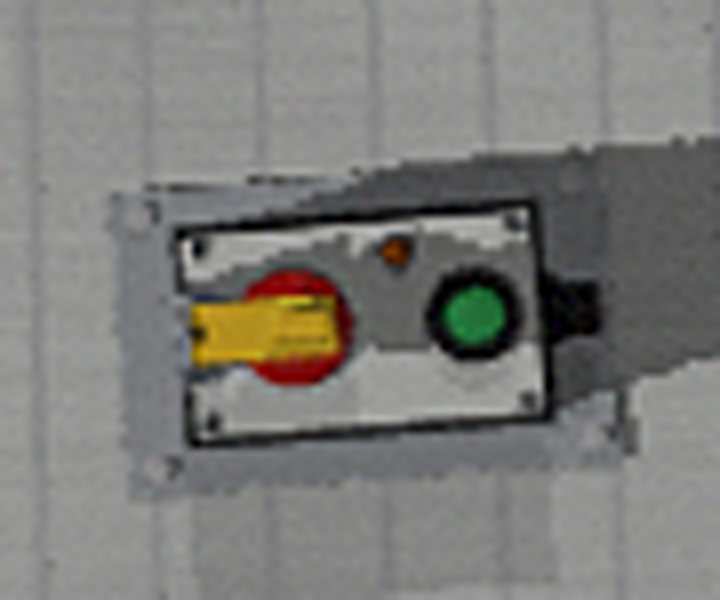

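View pics/scene0c.png

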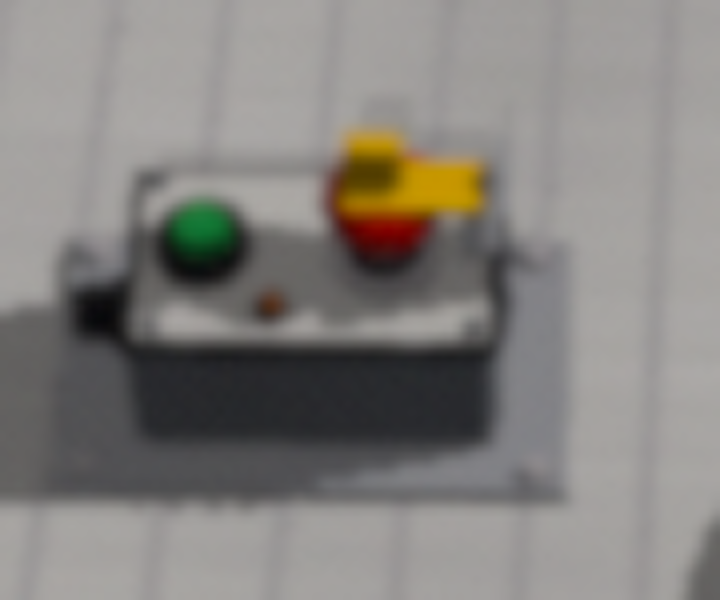

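Run:
```python
from h import *
d=pickle.load(open('pics/top0.pkl','rb'))
C=np.array([(180,230),(535,205),(548,415),(192,443)])/8+[255,195]-.44
P=np.array([onz(d,u,v,.082) for u,v in C]); print(P.round(4),P.mean(0))
print([np.degrees(np.arctan2(*(P[a]-P[b])[:2])) for a,b in((0,1),(3,2))],[np.degrees(np.arctan2(*(P[a]-P[b])[1::-1])) for a,b in((0,3),(1,2))])
s=pickle.load(open('pics/scene0.pkl','rb'))
C=np.array([(137,172),(495,170),(495,348),(132,350)])/8+[215,165]-.44
P=np.array([onz(s,u,v,.082) for u,v in C]); print(P.round(4),P.mean(0))
# fin
print(onz(d,305/8+254.6,328/8+194.6,.150),onz(s,374/8+214.6,150/8+164.6,.15))
print(onz(d,297/8+254.6,328/8+194.6,.120))
print(proj(s,[.5,-.05,.15]))
```

```text
[[ 0.543  -0.0158  0.082 ]
 [ 0.5493 -0.1619  0.082 ]
 [ 0.4633 -0.1642  0.082 ]
 [ 0.4557 -0.0185  0.082 ]] [ 0.50282876 -0.09008807  0.082     ]
[np.float64(-2.4747538194501977), np.float64(-3.0062243574693768)] [np.float64(1.7469351769736945), np.float64(1.5506341546786975)]
[[ 0.4605 -0.167   0.082 ]
 [ 0.4505 -0.0195  0.082 ]
 [ 0.5403 -0.0139  0.082 ]
 [ 0.5501 -0.1588  0.082 ]] [ 0.50036279 -0.08980115  0.082     ]
[ 0.50001739 -0.06532131  0.15      ] [ 0.49629598 -0.06401692  0.15      ]
[ 0.50065652 -0.0625029   0.12      ]
(np.float64(265.71177313613344), np.float64(184.4918321466005))
```

Request:
{"fn": "jog_arm", "kwargs": {"rows": [[0,-3.3,-3.7,-6,1],[0,-6.5,-7.4,-12,1],[0,-9.8,-11.1,-18,1],[0,-13,-14.8,-24,1],[0,-16.3,-18.5,-30,1],[0,-19.5,-22.3,-36,1],[0,-22.8,-26,-42,1],[0,-26,-29.7,-48,1],[0,-29.2,-33.4,-54,1],[0,-32.5,-37.1,-60,1],[0,-35.7,-40.8,-66,1],[0,-38.9,-44.6,-72.3,1]]}}

```text
t: 1.35
eef_pos: [0.5006, -0.0639, 0.3038]
eef_rot: [[0.0, 0.999, 0.051], [-0.0, 0.051, -0.999], [-1.0, 0.0, 0.0]]
contact_force: [0.3, -1.5, -0.3]
gripper_width: 0.998
```

Request:
{"fn": "jog_arm", "kwargs": {"rows": [[0,0,0,0,1],[0,0,0,0,1],[0,0,0,0,1]]}}

```text
t: 1.65
eef_pos: [0.4996, -0.0665, 0.3035]
eef_rot: [[-0.001, 0.999, 0.046], [-0.0, 0.046, -0.999], [-1.0, -0.001, 0.0]]
contact_force: [0.2, 0.7, -0.1]
gripper_width: 0.997
```

Run:
```python
from h import *
d=snap('wrist','w1'); s=d['state']; print(s['t'],s['eef_pos'],s['eef_rot'].round(4),s['contact_force'],s['joint_vel'].round(2))
print(proj(d,[.5,-.065,.15]),proj(d,[.5,-.061,.0]))
```

```text
1.65 [ 0.49962626 -0.06650315  0.30347025] [[-1.200e-03  9.989e-01  4.590e-02]
 [-4.000e-04  4.590e-02 -9.989e-01]
 [-1.000e+00 -1.200e-03  3.000e-04]] [ 0.22353525  0.72006838 -0.12740461] [-1.27 -0.29  0.18  0.09  0.05 -0.1 ]
(np.float64(278.36318886614106), np.float64(212.62249546188258)) (np.float64(278.6905442743355), np.float64(164.93107672206116))
```

View pics/w1.png

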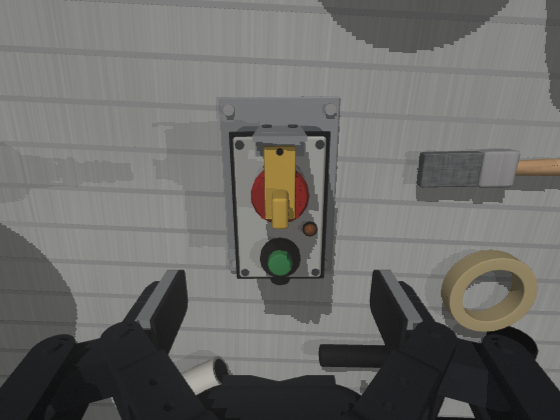

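The wrist view shows the station upright in the picture: catch at (280,133), tongue up, fin near (280,209), green button at (280,262).

Run:
```python
from h import *
d=pickle.load(open('pics/w1.pkl','rb'))
c=d['img'][115:290,215:345]
cv2.imwrite('pics/w1c.png',cv2.cvtColor(cv2.resize(c,None,fx=4.5,fy=3.4*1,interpolation=cv2.INTER_CUBIC)if 0 else cv2.resize(c[:130],None,fx=4.5,fy=4.5,interpolation=cv2.INTER_CUBIC),cv2.COLOR_RGB2BGR))
```

```text
(no output)
```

View pics/w1c.png

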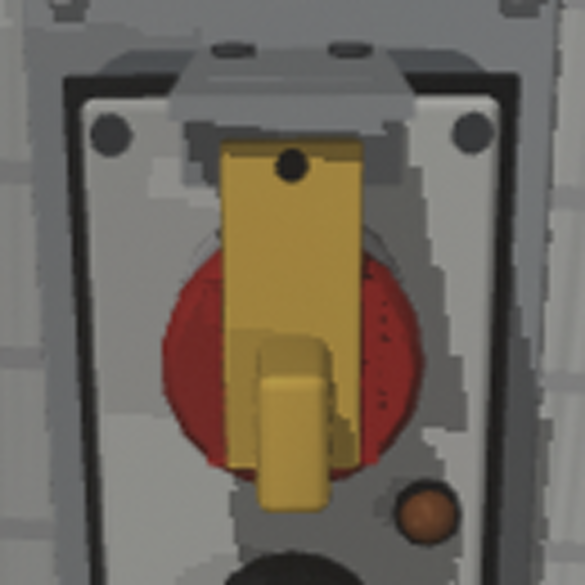

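Run:
```python
from h import *
d=pickle.load(open('pics/w1.pkl','rb'))
f=lambda u,v,z: onz(d,215+u/4.5-.4,115+v/4.5-.4,z).round(4)
for q in [(260,378),(328,378),(260,510),(328,510)]: print(f(*q,.156))
print('hole',f(291,165,.130)); print('plate rear',f(225,467,.13),f(360,467,.13),'front',f(222,155,.13),f(362,155,.13))
print('box wall top corners',f(66,75,.082),f(518,75,.082), 'screws',f(110,134,.082),f(471,132,.082))
print('catch top edge if z139', f(205,50,.139),f(385,50,.139), f(170,120,.112),f(413,120,.112))
print('red L/R',f(163,360,.12),f(424,360,.12))
```

```text
[ 0.4952 -0.0524  0.156 ]
[ 0.5058 -0.0519  0.156 ]
[ 0.4961 -0.0749  0.156 ]
[ 0.5071 -0.0743  0.156 ]
hole [ 0.4987 -0.0232  0.13  ]
plate rear [ 0.4895 -0.0779  0.13  ] [ 0.5136 -0.0767  0.13  ] front [ 0.4871 -0.0221  0.13  ] [ 0.5105 -0.021   0.13  ]
box wall top corners [ 0.4542 -0.0157  0.082 ] [ 0.5428 -0.0116  0.082 ] screws [ 0.4629 -0.0268  0.082 ] [ 0.5346 -0.023   0.082 ]
catch top edge if z139 [ 0.4843 -0.0043  0.139 ] [ 0.5125 -0.003   0.139 ] [ 0.477  -0.0192  0.112 ] [ 0.5202 -0.0172  0.112 ]
red L/R [ 0.4772 -0.0614  0.12  ] [ 0.5247 -0.0592  0.12  ]
```

Request:
{"fn": "jog_arm", "kwargs": {"rows": [[2,0.1,-0.3,0,1],[4,0.1,-0.3,0,1],[6,0.1,-0.3,0,1],[7.5,0.1,-0.3,0,1],[8.5,0.1,-0.3,0,1],[8.9,0.1,-0.3,0,1],[8.9,0.1,-0.3,0,1],[8.9,0.1,-0.3,0,1],[8.9,0.1,-0.3,0,1],[8.9,0.1,-0.3,0,1]]}}

```text
t: 2.7
eef_pos: [0.5016, -0.0629, 0.2156]
eef_rot: [[0.002, 0.999, 0.047], [-0.0, 0.047, -0.999], [-1.0, 0.001, 0.0]]
contact_force: [-0.3, -0.5, 0.2]
gripper_width: 0.997
```

Run:
```python
from h import *
d=snap('wrist','w2'); s=d['state']; print(s['t'],s['eef_pos'],s['eef_rot'].round(4),s['contact_force'],s['joint_vel'].round(2))
```

```text
2.7 [ 0.50160412 -0.06288587  0.21564624] [[ 1.500e-03  9.989e-01  4.690e-02]
 [-3.000e-04  4.690e-02 -9.989e-01]
 [-1.000e+00  1.500e-03  4.000e-04]] [-0.34415614 -0.52401522  0.20631159] [ 0.2   0.13  0.14 -0.04 -0.04 -0.06]
```

View pics/w2.png

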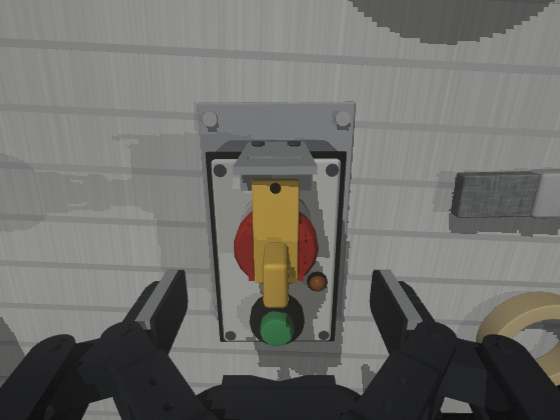

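The fin top spans about (264..288, 249..306), with pads either side at columns 160 and 398.

Run:
```python
from h import *
d=pickle.load(open('pics/w2.pkl','rb'))
for q in [(264,250),(288,250),(264,306),(288,306)]: print(onz(d,*q,.156).round(4))
print(onz(d,275.5,188,.13).round(4))
c=d['img'][130:320,200:350]
cv2.imwrite('pics/w2c.png',cv2.cvtColor(cv2.resize(c,None,fx=3,fy=3,interpolation=cv2.INTER_CUBIC),cv2.COLOR_RGB2BGR))
```

```text
[ 0.4951 -0.0447  0.156 ]
[ 0.5057 -0.0442  0.156 ]
[ 0.496  -0.0741  0.156 ]
[ 0.5074 -0.0736  0.156 ]
[ 0.4991 -0.0233  0.13  ]
```

View pics/w2c.png

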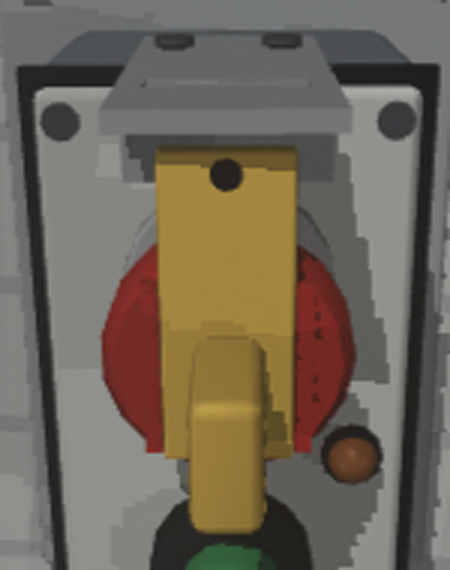

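Request:
{"fn": "jog_arm", "kwargs": {"rows": [[0.3,-0.05,0.05,0,1],[0.6,-0.05,0.05,0,1],[0.9,-0.05,0.05,0,1],[0.9,-0.05,0.05,0,-0.4],[0.9,-0.05,0.05,0,-0.6],[0.9,-0.05,0.05,0,-0.7],[0.9,-0.05,0.05,0,-1],[0.9,-0.05,0.05,0,-1],[0.9,-0.05,0.05,0,-1],[0.9,-0.05,0.05,0,-1],[0.9,-0.05,0.05,0,-1],[0.9,-0.05,0.05,0,-1]], "grip_force": 60}}

```text
t: 3.95
eef_pos: [0.5004, -0.0634, 0.2061]
eef_rot: [[-0.001, 0.999, 0.047], [-0.0, 0.047, -0.999], [-1.0, -0.001, 0.0]]
contact_force: [-2.6, 0.3, 5.2]
gripper_width: 0.128
```

Request:
{"fn": "jog_arm", "kwargs": {"rows": [[0,0,0,0,-1],[0,0,0,0,-1],[0,0,0,0,-1]]}}

```text
t: 4.25
eef_pos: [0.5004, -0.0634, 0.2062]
eef_rot: [[-0.001, 0.999, 0.047], [-0.0, 0.047, -0.999], [-1.0, -0.001, 0.0]]
contact_force: [-3.3, -0.6, 5.4]
gripper_width: 0.126
```

Run:
```python
from h import *
d=snap('wrist','w3'); s=d['state']; print(s['t'],s['eef_pos'],s['contact_force'],s['torque'],s['gripper_width']*85,s['joint_vel'].round(2))
```

```text
4.25 [ 0.50042864 -0.0633781   0.20615782] [-3.25922236 -0.62545603  5.41894763] [0.01303208 0.52547381 0.04931355] 10.749349393415061 [ 0.   -0.04  0.03 -0.02  0.06 -0.  ]
```

View pics/w3.png

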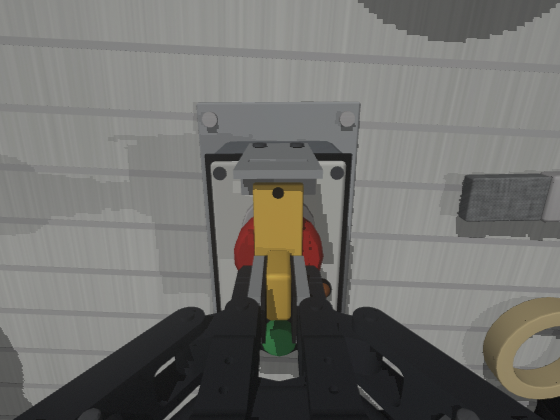

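Request:
{"fn": "jog_arm", "kwargs": {"rows": [[0.05,0,0,0,-1],[0.1,0,0,0,-1],[0.15,0,0,0,-1],[0.2,0,0,0,-1],[0.25,0,0,0,-1],[0.3,0,0,0,-1],[0.35,0,0,0,-1],[0.4,0,0,0,-1],[0.45,0,0,0,-1],[0.45,0,0,0,-1]]}}

```text
t: 5.3
eef_pos: [0.5005, -0.0634, 0.2024]
eef_rot: [[-0.001, 0.999, 0.047], [-0.0, 0.047, -0.999], [-1.0, -0.001, 0.0]]
contact_force: [-5.0, 0.2, 10.1]
gripper_width: 0.123
```

Request:
{"fn": "jog_arm", "kwargs": {"rows": [[0.04,0,0,0,-1],[0.08,0,0,0,-1],[0.12,0,0,0,-1],[0.16,0,0,0,-1],[0.16,0,0,0,-1]]}}

```text
t: 5.8
eef_pos: [0.5005, -0.0634, 0.2008]
eef_rot: [[-0.001, 0.999, 0.047], [-0.0, 0.047, -0.999], [-1.0, -0.001, 0.0]]
contact_force: [-5.2, -0.5, 10.6]
gripper_width: 0.126
```

Request:
{"fn": "jog_arm", "kwargs": {"rows": [[0.03,0,0,0,-1],[0.06,0,0,0,-1],[0.06,0,0,0,-1]]}}

```text
t: 6.1
eef_pos: [0.5005, -0.0634, 0.2003]
eef_rot: [[-0.001, 0.999, 0.047], [-0.0, 0.047, -0.999], [-1.0, -0.001, 0.0]]
contact_force: [-5.2, 1.4, 10.6]
gripper_width: 0.122
```

Request:
{"fn": "jog_arm", "kwargs": {"rows": [[0.03,0,0,0,-1],[0.06,0,0,0,-1],[0.06,0,0,0,-1]]}}

```text
t: 6.4
eef_pos: [0.5005, -0.0634, 0.1997]
eef_rot: [[-0.001, 0.999, 0.047], [-0.0, 0.047, -0.999], [-1.0, -0.001, -0.0]]
contact_force: [-6.1, -0.2, 11.2]
gripper_width: 0.129
```

Request:
{"fn": "jog_arm", "kwargs": {"rows": [[0.02,-0.03,0,0,-1],[0.04,-0.05,0,0,-1],[0.06,-0.05,0,0,-1]]}}

```text
t: 6.7
eef_pos: [0.5004, -0.0634, 0.1993]
eef_rot: [[0.0, 0.999, 0.047], [-0.0, 0.047, -0.999], [-1.0, 0.0, 0.0]]
contact_force: [-4.7, -0.5, 11.3]
gripper_width: 0.125
```

Request:
{"fn": "jog_arm", "kwargs": {"rows": [[0.03,0,0,0,-1],[0.06,0,0,0,-1],[0.06,0,0,0,-1]]}}

```text
t: 7.0
eef_pos: [0.5004, -0.0634, 0.1988]
eef_rot: [[0.0, 0.999, 0.047], [-0.0, 0.047, -0.999], [-1.0, 0.0, 0.0]]
contact_force: [-4.8, 0.2, 10.9]
gripper_width: 0.124
```

Request:
{"fn": "jog_arm", "kwargs": {"rows": [[0.03,0,0,0,-1],[0.06,0,0,0,-1],[0.06,0,0,0,-1]]}}

```text
t: 7.3
eef_pos: [0.5004, -0.0634, 0.1982]
eef_rot: [[0.0, 0.999, 0.047], [-0.0, 0.047, -0.999], [-1.0, 0.0, 0.0]]
contact_force: [-4.6, 1.2, 11.5]
gripper_width: 0.125
```

Request:
{"fn": "jog_arm", "kwargs": {"rows": [[0.03,0,0,0,-1],[0.06,0,0,0,-1],[0.06,0,0,0,-1]]}}

```text
t: 7.6
eef_pos: [0.5004, -0.0634, 0.1976]
eef_rot: [[0.0, 0.999, 0.047], [-0.0, 0.047, -0.999], [-1.0, 0.0, 0.0]]
contact_force: [-4.4, 0.6, 10.6]
gripper_width: 0.126
```

Request:
{"fn": "jog_arm", "kwargs": {"rows": [[0.03,0,0,0,-1],[0.06,0,0,0,-1],[0.06,0,0,0,-1]]}}

```text
t: 7.9
eef_pos: [0.5004, -0.0634, 0.197]
eef_rot: [[0.0, 0.999, 0.047], [-0.0, 0.047, -0.999], [-1.0, 0.0, 0.0]]
contact_force: [-4.9, 0.5, 10.7]
gripper_width: 0.124
```

Request:
{"fn": "jog_arm", "kwargs": {"rows": [[0.03,0,0,0,-1],[0.06,0,0,0,-1],[0.06,0,0,0,-1]]}}

```text
t: 8.2
eef_pos: [0.5004, -0.0634, 0.1964]
eef_rot: [[0.0, 0.999, 0.047], [-0.0, 0.047, -0.999], [-1.0, 0.0, 0.0]]
contact_force: [-4.8, 1.5, 11.8]
gripper_width: 0.122
```

Request:
{"fn": "jog_arm", "kwargs": {"rows": [[0.03,0,0,0,-1],[0.06,0,0,0,-1],[0.06,0,0,0,-1]]}}

```text
t: 8.5
eef_pos: [0.5004, -0.0634, 0.1959]
eef_rot: [[0.0, 0.999, 0.047], [-0.0, 0.047, -0.999], [-1.0, 0.0, 0.0]]
contact_force: [-4.8, 0.5, 11.6]
gripper_width: 0.123
```

Request:
{"fn": "jog_arm", "kwargs": {"rows": [[0.03,0,0,0,-1],[0.06,0,0,0,-1],[0.06,0,0,0,-1]]}}

```text
t: 8.8
eef_pos: [0.5004, -0.0634, 0.1953]
eef_rot: [[0.0, 0.999, 0.047], [-0.0, 0.047, -0.999], [-1.0, 0.0, 0.0]]
contact_force: [-5.9, 0.8, 11.7]
gripper_width: 0.123
```

Request:
{"fn": "jog_arm", "kwargs": {"rows": [[0.03,0,0,0,-1],[0.06,0,0,0,-1],[0.06,0,0,0,-1]]}}

```text
t: 9.1
eef_pos: [0.5004, -0.0634, 0.1947]
eef_rot: [[0.0, 0.999, 0.047], [-0.0, 0.047, -0.999], [-1.0, 0.0, 0.0]]
contact_force: [-4.6, 1.5, 11.8]
gripper_width: 0.125
```

Request:
{"fn": "jog_arm", "kwargs": {"rows": [[0.03,0,0,0,-1],[0.06,0,0,0,-1],[0.06,0,0,0,-1]]}}

```text
t: 9.4
eef_pos: [0.5004, -0.0634, 0.1941]
eef_rot: [[0.0, 0.999, 0.047], [-0.0, 0.047, -0.999], [-1.0, 0.0, 0.0]]
contact_force: [-5.3, 0.4, 12.4]
gripper_width: 0.124
```

Request:
{"fn": "jog_arm", "kwargs": {"rows": [[0.03,0,0,0,-1],[0.06,0,0,0,-1],[0.06,0,0,0,-1]]}}

```text
t: 9.7
eef_pos: [0.5004, -0.0634, 0.1935]
eef_rot: [[0.0, 0.999, 0.047], [-0.0, 0.047, -0.999], [-1.0, 0.0, 0.0]]
contact_force: [-4.1, 0.2, 12.0]
gripper_width: 0.127
```

Run:
```python
from h import *
d=snap('wrist','w4'); print(d['state']['contact_force'])
c=d['img'][120:330,190:370]
cv2.imwrite('pics/w4c.png',cv2.cvtColor(cv2.resize(c,None,fx=2.8,fy=2.8,interpolation=cv2.INTER_CUBIC),cv2.COLOR_RGB2BGR))
```

```text
[-4.05371789  0.23112282 11.97684611]
```

View pics/w4c.png

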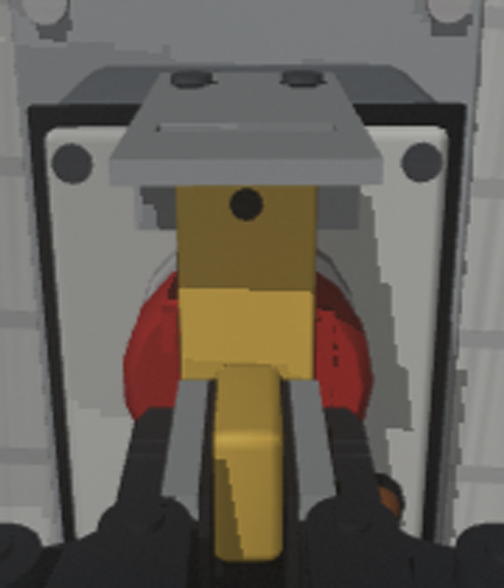

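The tongue is now lower, partly behind the catch's upright (hole at crop (246,204)), and the fin sits unchanged between the pads. It has not landed yet, so I'll keep going down.

Request:
{"fn": "jog_arm", "kwargs": {"rows": [[0.03,0,0,0,-1],[0.06,0,0,0,-1],[0.06,0,0,0,-1]]}}

```text
t: 10.05
eef_pos: [0.5004, -0.0634, 0.193]
eef_rot: [[0.0, 0.999, 0.047], [-0.0, 0.047, -0.999], [-1.0, 0.0, 0.0]]
contact_force: [-4.8, 1.0, 11.7]
gripper_width: 0.128
```

Request:
{"fn": "jog_arm", "kwargs": {"rows": [[0.03,0,0,0,-1],[0.06,0,0,0,-1],[0.06,0,0,0,-1]]}}

```text
t: 10.35
eef_pos: [0.5004, -0.0634, 0.1924]
eef_rot: [[0.0, 0.999, 0.047], [-0.0, 0.047, -0.999], [-1.0, 0.0, 0.0]]
contact_force: [-5.4, 0.5, 11.7]
gripper_width: 0.127
```

Request:
{"fn": "jog_arm", "kwargs": {"rows": [[0.03,0,0,0,-1],[0.06,0,0,0,-1],[0.06,0,0,0,-1]]}}

```text
t: 10.65
eef_pos: [0.5004, -0.0634, 0.1918]
eef_rot: [[0.0, 0.999, 0.047], [-0.0, 0.047, -0.999], [-1.0, 0.0, 0.0]]
contact_force: [-5.0, 1.8, 12.1]
gripper_width: 0.13
```

Request:
{"fn": "jog_arm", "kwargs": {"rows": [[0.03,0,0,0,-1],[0.06,0,0,0,-1],[0.06,0,0,0,-1]]}}

```text
t: 10.95
eef_pos: [0.5005, -0.0634, 0.1912]
eef_rot: [[0.0, 0.999, 0.047], [-0.0, 0.047, -0.999], [-1.0, 0.0, 0.0]]
contact_force: [-5.6, 0.9, 12.6]
gripper_width: 0.13
```

Request:
{"fn": "jog_arm", "kwargs": {"rows": [[0.03,0,0,0,-1],[0.06,0,0,0,-1],[0.06,0,0,0,-1]]}}

```text
t: 11.25
eef_pos: [0.5005, -0.0634, 0.1907]
eef_rot: [[0.0, 0.999, 0.047], [-0.0, 0.047, -0.999], [-1.0, 0.0, 0.0]]
contact_force: [-6.0, 0.7, 12.5]
gripper_width: 0.125
```

Request:
{"fn": "jog_arm", "kwargs": {"rows": [[0.03,0,0,0,-1],[0.06,0,0,0,-1],[0.06,0,0,0,-1]]}}

```text
t: 11.55
eef_pos: [0.5005, -0.0634, 0.1904]
eef_rot: [[-0.0, 0.999, 0.047], [-0.0, 0.047, -0.999], [-1.0, -0.0, 0.0]]
contact_force: [-6.5, 1.2, 14.8]
gripper_width: 0.125
```

Force rises and travel falls short, so it seems to have landed. I'll confirm with a small step.

Request:
{"fn": "jog_arm", "kwargs": {"rows": [[0.02,0,0,0,-1],[0.04,0,0,0,-1],[0.04,0,0,0,-1]]}}

```text
t: 11.85
eef_pos: [0.5005, -0.0634, 0.1904]
eef_rot: [[-0.0, 0.999, 0.047], [-0.0, 0.047, -0.999], [-1.0, -0.0, 0.0]]
contact_force: [-7.6, 0.6, 17.5]
gripper_width: 0.129
```

Request:
{"fn": "jog_arm", "kwargs": {"rows": [[-0.04,0,0,0,-1],[-0.08,-0.02,0,0,-1],[-0.11,-0.03,0,0,-1],[-0.13,-0.03,0,0,-1],[-0.13,-0.03,0,0,-1]]}}

```text
t: 12.35
eef_pos: [0.5004, -0.0634, 0.1911]
eef_rot: [[0.001, 0.999, 0.047], [-0.0, 0.047, -0.999], [-1.0, 0.001, 0.0]]
contact_force: [-5.6, 0.3, 12.1]
gripper_width: 0.129
```

Standing 0.7 mm above the landing with only the spring's force. Next is the slow slide, along tool −z.

Request:
{"fn": "jog_arm", "kwargs": {"rows": [[0,0,-0.05,0,-1],[0,0,-0.1,0,-1],[0,0,-0.15,0,-1],[0,0,-0.2,0,-1],[0,0,-0.25,0,-1],[0,0,-0.3,0,-1],[0,0,-0.3,0,-1]]}}

```text
t: 13.05
eef_pos: [0.5003, -0.061, 0.1911]
eef_rot: [[0.001, 0.999, 0.047], [-0.001, 0.047, -0.999], [-1.0, 0.001, 0.001]]
contact_force: [-5.9, -0.7, 14.1]
gripper_width: 0.125
```

Request:
{"fn": "jog_arm", "kwargs": {"rows": [[0,0,-0.05,0,-1],[0,0,-0.1,0,-1],[0,0,-0.15,0,-1],[0,0,-0.2,0,-1],[0,0,-0.2,0,-1]]}}

```text
t: 13.55
eef_pos: [0.5002, -0.059, 0.1911]
eef_rot: [[0.001, 0.999, 0.047], [-0.001, 0.047, -0.999], [-1.0, 0.001, 0.001]]
contact_force: [-4.9, -1.1, 13.0]
gripper_width: 0.125
```

Request:
{"fn": "jog_arm", "kwargs": {"rows": [[0,0,-0.05,0,-1],[0,0,-0.1,0,-1],[0,0,-0.1,0,-1]]}}

```text
t: 13.85
eef_pos: [0.5001, -0.058, 0.1911]
eef_rot: [[0.001, 0.999, 0.047], [-0.001, 0.047, -0.999], [-1.0, 0.001, 0.001]]
contact_force: [-5.0, -1.5, 12.8]
gripper_width: 0.123
```

Request:
{"fn": "jog_arm", "kwargs": {"rows": [[0,0,-0.05,0,-1],[0,0,-0.1,0,-1],[0,0,-0.15,0,-1],[0,0,-0.2,0,-1],[0,0,-0.2,0,-1]]}}

```text
t: 14.35
eef_pos: [0.5, -0.056, 0.1911]
eef_rot: [[0.001, 0.999, 0.047], [-0.001, 0.047, -0.999], [-1.0, 0.001, 0.001]]
contact_force: [-5.0, -1.0, 12.3]
gripper_width: 0.126
```

Request:
{"fn": "jog_arm", "kwargs": {"rows": [[0,0,-0.05,0,-1],[0,0,-0.1,0,-1],[0,0,-0.1,0,-1]]}}

```text
t: 14.65
eef_pos: [0.5, -0.055, 0.1911]
eef_rot: [[0.001, 0.999, 0.047], [-0.001, 0.047, -0.999], [-1.0, 0.001, 0.001]]
contact_force: [-5.5, -1.2, 12.9]
gripper_width: 0.123
```

Request:
{"fn": "jog_arm", "kwargs": {"rows": [[0,0,-0.06,0,-1],[0,0,-0.12,0,-1],[0,0,-0.18,0,-1],[0,0,-0.24,0,-1],[0,0,-0.3,0,-1],[0,0,-0.36,0,-1],[0,0,-0.42,0,-1],[0,0,-0.48,0,-1],[0,0,-0.54,0,-1],[0,0,-0.6,0,-1],[0,0,-0.6,0,-1]]}}

```text
t: 15.75
eef_pos: [0.4997, -0.049, 0.1911]
eef_rot: [[0.001, 0.999, 0.047], [-0.001, 0.047, -0.999], [-1.0, 0.001, 0.001]]
contact_force: [-4.9, -1.2, 13.2]
gripper_width: 0.127
```

Request:
{"fn": "jog_arm", "kwargs": {"rows": [[0,0,-0.05,0,-1],[0,0,-0.1,0,-1],[0,0,-0.15,0,-1],[0,0,-0.2,0,-1],[0,0,-0.2,0,-1]]}}

```text
t: 16.25
eef_pos: [0.4996, -0.047, 0.1911]
eef_rot: [[0.001, 0.999, 0.047], [-0.001, 0.047, -0.999], [-1.0, 0.001, 0.001]]
contact_force: [-5.5, -0.8, 12.5]
gripper_width: 0.124
```

Request:
{"fn": "jog_arm", "kwargs": {"rows": [[0,0,-0.05,0,-1],[0,0,-0.1,0,-1],[0,0,-0.1,0,-1]]}}

```text
t: 16.55
eef_pos: [0.4995, -0.046, 0.1911]
eef_rot: [[0.001, 0.999, 0.047], [-0.001, 0.047, -0.999], [-1.0, 0.001, 0.001]]
contact_force: [-5.0, -2.1, 13.5]
gripper_width: 0.125
```

Request:
{"fn": "jog_arm", "kwargs": {"rows": [[0,0,-0.03,0,-1],[0,0,-0.06,0,-1],[0,0,-0.06,0,-1]]}}

```text
t: 16.85
eef_pos: [0.4995, -0.0459, 0.1911]
eef_rot: [[0.001, 0.999, 0.048], [-0.002, 0.048, -0.999], [-1.0, 0.001, 0.003]]
contact_force: [-4.8, -3.0, 12.2]
gripper_width: 0.124
```

Request:
{"fn": "jog_arm", "kwargs": {"rows": [[0,0,-0.03,0,-1],[0,0,-0.05,0,-1],[0,0,-0.05,0,-1]]}}

```text
t: 17.15
eef_pos: [0.4995, -0.0458, 0.1912]
eef_rot: [[0.001, 0.999, 0.048], [-0.003, 0.048, -0.999], [-1.0, 0.001, 0.003]]
contact_force: [-6.5, -4.1, 13.1]
gripper_width: 0.126
```

Run:
```python
from h import *
d=snap('wrist','w5'); print(d['state']['contact_force'],d['state']['t'])
c=d['img'][120:330,190:370]
cv2.imwrite('pics/w5c.png',cv2.cvtColor(cv2.resize(c,None,fx=2.8,fy=2.8,interpolation=cv2.INTER_CUBIC),cv2.COLOR_RGB2BGR))
```

```text
[-6.49549927 -4.13491591 13.08555324] 17.15
```

View pics/w5c.png

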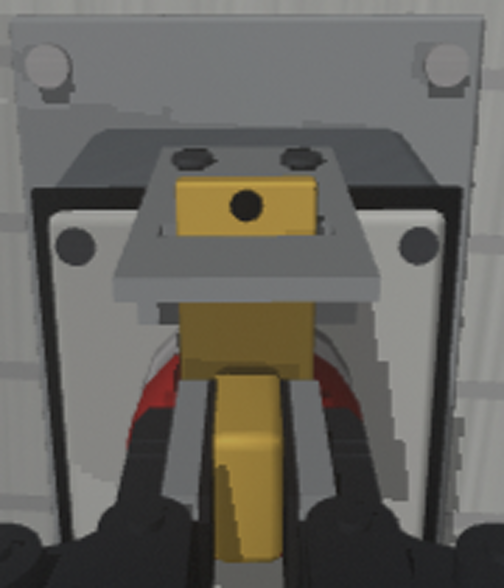

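The tongue is through the slot, with the padlock hole visible beyond the catch at crop (246,205). I'll ease the spring load onto the slot first, then open.

Request:
{"fn": "jog_arm", "kwargs": {"rows": [[-0.03,0,0.03,0,-1],[-0.06,0,0.05,0,-1],[-0.09,0,0.05,0,-1],[-0.12,0,0.05,0,-1],[-0.15,0,0.05,0,-1],[-0.15,0,0.05,0,-1]]}}

```text
t: 17.8
eef_pos: [0.4995, -0.0459, 0.1924]
eef_rot: [[0.001, 0.999, 0.048], [-0.002, 0.048, -0.999], [-1.0, 0.001, 0.002]]
contact_force: [-4.8, -3.7, 11.8]
gripper_width: 0.129
```

Request:
{"fn": "jog_arm", "kwargs": {"rows": [[-0.03,0,0,0,-1],[-0.06,0,0,0,-1],[-0.09,0,0,0,-1],[-0.12,0,0,0,-1],[-0.12,0,0,0,-1]]}}

```text
t: 18.3
eef_pos: [0.4994, -0.0458, 0.1926]
eef_rot: [[0.001, 0.999, 0.048], [-0.002, 0.048, -0.999], [-1.0, 0.001, 0.002]]
contact_force: [-2.6, -4.9, 6.2]
gripper_width: 0.124
```

Request:
{"fn": "jog_arm", "kwargs": {"rows": [[-0.03,-0.02,0,0,-1],[-0.06,-0.03,0,0,-1],[-0.08,-0.03,0,0,-1],[-0.08,-0.03,0,0,-1]]}}

```text
t: 18.7
eef_pos: [0.4993, -0.0458, 0.1926]
eef_rot: [[0.002, 0.999, 0.048], [-0.002, 0.048, -0.999], [-1.0, 0.002, 0.002]]
contact_force: [-0.9, -5.0, 1.1]
gripper_width: 0.125
```

Request:
{"fn": "jog_arm", "kwargs": {"rows": [[0,0,0,0,-0.6],[0,0,0,0,-0.5],[0,0,0,0,-0.4],[0,0,0,0,-0.4],[0,0,0,0,-0.4]]}}

```text
t: 19.2
eef_pos: [0.4986, -0.0446, 0.1926]
eef_rot: [[-0.0, 0.999, 0.047], [0.0, 0.047, -0.999], [-1.0, -0.0, -0.0]]
contact_force: [1.1, 0.5, 0.7]
gripper_width: 0.3
```

Run:
```python
from h import *
d=snap('wrist','w6'); s=d['state'];print(s['contact_force'],s['t'],s['gripper_width'])
c=d['img'][120:330,190:370]
cv2.imwrite('pics/w6c.png',cv2.cvtColor(cv2.resize(c,None,fx=2.8,fy=2.8,interpolation=cv2.INTER_CUBIC),cv2.COLOR_RGB2BGR))
```

```text
[1.05474391 0.54146224 0.65483092] 19.2 0.2999253439321825
```

View pics/w6c.png

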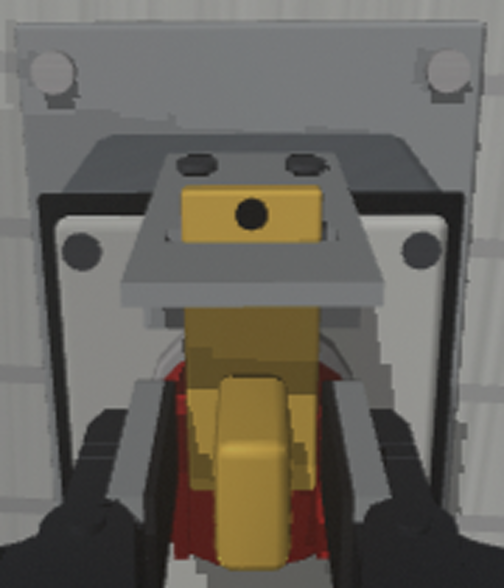

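Pads are clear of the fin (gaps on both sides) and the slide stays trapped. I'll withdraw straight up, opening a little more, within the clear space.

Request:
{"fn": "jog_arm", "kwargs": {"rows": [[-0.5,0,0,0,-0.3],[-1.5,0,0,0,-0.3],[-3,0,0,0,-0.3],[-5,0,0,0,-0.3],[-7,0,0,0,-0.3],[-9,0,0,0,-0.3],[-10,0,0,0,-0.3],[-10,0,0,0,-0.3],[-10,0,0,0,-0.3],[-10,0,0,0,-0.3]]}}

```text
t: 20.25
eef_pos: [0.4979, -0.0447, 0.2916]
eef_rot: [[-0.002, 0.999, 0.047], [0.0, 0.047, -0.999], [-1.0, -0.002, -0.001]]
contact_force: [-0.0, 0.3, 0.5]
gripper_width: 0.351
```

Run:
```python
from h import *
d=snap('wrist','w7'); s=d['state'];print(s['contact_force'],s['t'],s['eef_pos'])
c=d['img'][100:300,190:370]
cv2.imwrite('pics/w7c.png',cv2.cvtColor(cv2.resize(c,None,fx=3,fy=3,interpolation=cv2.INTER_CUBIC),cv2.COLOR_RGB2BGR))
snap('top','top7')
```

```text
[-0.04220513  0.31145905  0.48357984] 20.25 [ 0.49788197 -0.0447098   0.29158103]
```

View pics/w7c.png

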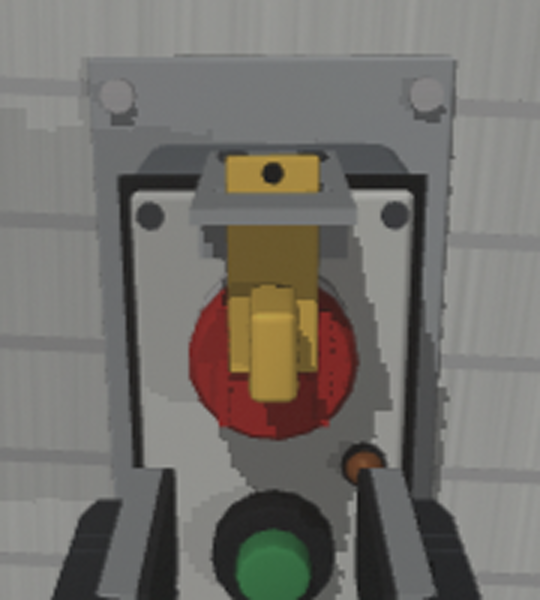

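View pics/top7.png

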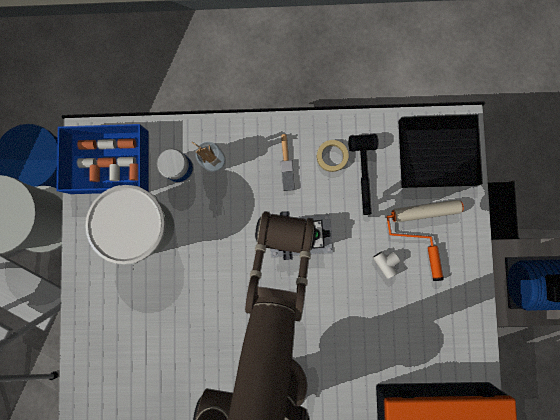

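The slide is trapped, with the hole visible past the catch at crop (272,173). The button is raised and the other objects are unchanged in the top view. One last numeric check, then I hand it in.

Run:
```python
from h import *
d=pickle.load(open('pics/w7.pkl','rb'))
h=onz(d,190+272/3-.3,100+173/3-.3,.1165); h0=np.array([.4989,-.0233])
print('hole',h,'moved',np.hypot(*(h[:2]-h0)))
ticket.sign_off(); print(state()['t'])
```

```text
hole [ 0.49781833 -0.00616293  0.1165    ] moved 0.01717117709947213
the job is handed in; nothing more can be done
the job is handed in; nothing more can be done
```

The pump is locked off and the job is handed in, at about 20 s of the 51 s allowed. `sign_off` gives no verdict, so this rests on my own checks.

- **Landing:** I gripped the slide's fin and pressed down at up to 5 mm/s. The tongue landed about 15.7 mm in: wrist force rose from about 12.5 to 17.5 N and the tool stopped moving, so the ledge carried roughly 5 N.
- **Pushing home:** I lifted 0.7 mm and pushed the slide +y with 1–2 N until it stopped. Extra push raised the force to about 4 N and moved it no further. I then eased the spring's load onto the slot, opened the gripper and withdrew straight up.
- **Position check:** The tool travelled about 17.6 mm, and the padlock hole measured by camera moved 17.2 mm, within the 2 mm calibration. The slide started a few millimetres on, so this agrees with it being at its end stop. The plunger is held about 13.5 mm in.
- **Last pictures:** These show the tongue through the slot with its hole beyond the catch, the green button raised and the gripper clear. The other objects looked unmoved in the top view, judged by eye rather than measured.

**Anomaly:** A sideways load of about 5 N (up to 7.6 N) was on the gripper during the press. I only partly trimmed it out, and it went when I let go. No check failed or disagreed.

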